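# Weigh the silver bangle on the sprung hook

## Task

Take the silver bangle out of its slot in the walnut tray and hang it on the sprung brass hook of the little jewellery scale. Lower it on gently so that the hook never gets pushed or bounced down to its bottom stop, let go, and leave it hanging free and still once the hook has stopped bobbing.

Things in the scene. Friction and masses are not known exactly. Their poses are not given: they have to be found in the camera images.
- silver_centre (a point): centre of the silver-coloured oval bangle (60-130 g), on edge in a slot of the walnut tray; gold and black ones stand 45 mm apart beside it. A closed band 56 mm wide (x), 12 deep (y, the way through its hole), 66 tall (z); band 4 thick, hole 48 x 58. Its upright sides are flat, 26 mm long about mid-height: pinch them across x. Centre 39 mm above the counter; slot walls and rim end at 16 mm.
- hook_seat (a point): centreline point of the brass hook's seat, where the band hangs; 190 mm above the counter unloaded, moves with the hook. z up, y level along the arm from free tip to column. 5 mm round bar, level seat 20 mm long; at y -22 mm the upturned tip, its top 16.5 mm above this point; at y +10 to +18 the bar steps up 8 mm. The hung bangle's y lies along this y, its centre 26.5 mm below this point.
- stand: jewellery scale's fixed stand; origin under its column on the counter, axes as the hook's. Aluminium column 22 mm square, 218 tall, white tick plate on its +x side; hook arm towards -y, seat at y -70 mm. A brass sliding block (26 wide, its top 209 high unloaded, front at y -20) carries the hook. Marble foot 90 x 150 x 12 mm, y -105 to +45.
- hook (a joint): how far the hook has dipped, m: 0 unloaded (against its upper stop), growing downward, bottom stop at 0.040. Spring of about 60 N/m, lightly damped: the silver bangle makes it dip 8 to 20 mm, and after letting go it bobs for about 1.5 s.
Mind the look-alikes: they are no part of the job. Of the things like the part that bears silver_centre, leave any that is pink or red; of the rest the smaller one is meant.

How it is judged:
By the outcome, as a careful person would: the job done as asked, in the order asked, and still so for the second after the job is handed in, with the robot touching nothing.
It also fails if it takes over 45 s, if anything falls off the work surface, if the arm or the gripper's body presses on something with over 40 N, if the wrist force passes 120 N, or if a joint passes its speed limit or range.

## Robot

A 7-joint arm with a two-finger parallel gripper is mounted at the origin on the work surface. World frame = base frame: x ahead of the robot, y to its left, z up, the work surface at z = 0. Lengths are in m, angles in rad, forces in N, time in s.
With the tool pointing down it reaches from about 0.425 to 0.875 m from the base axis. Payload 9.9 kg.
Tool frame: the origin (TCP) lies between the finger pads; the fingertips stand 8 mm ahead of it and the grasp point (between the pads) lies 11 mm behind it (env.tips_ahead is the distance from the TCP to the fingertips, in m); z points along the fingers, y is the line along which they close (so a half turn about z gives the same grasp; the last joint's range is limited). The gripper opens to 85 mm and grips with 20 to 120 N. Pads are 22 mm wide; open, the fingers measure 114 mm over their backs; the gripper's body (76 mm by 85 mm) begins 54 mm behind the grasp point. The pads swing forward as they close: fully open they stand 13 mm farther back than shut.
Start: joints at [1.12, 0.576, 0.025, 1.437, -0.015, 1.129, -0.057], TCP at [0.242, -0.63, 0.239] pointing down, gripper open.
Joint ranges: [-2.76, 2.76], [-0.34, 2.15], [-1.52, 1.57], [0.19, 2.46], [-1.09, 4.23], [0.17, 1.99], [-2.82, 2.82]. Speed limits (rad/s): [2.22, 2.22, 3.01, 3.01, 3.14, 3.14, 3.14].

## Interface

Orientations are given as a rotation vector (axis times angle).
In Python, from rig import status, optics, workorder, find_in, spot_point, env gives the robot as it stands. The module is installed in compiled form; this text tells all that it offers.
- The arm moves only by the shell command python3 -m inch 'ROWS' [FORCE]. ROWS is JSON, a list of rows, each a list of 3 entries, a list of its own where there are three numbers: the opening, from -1 (shut) to 1 (fully open), then the shift along the tool's x, y, z in mm, then the turn about the tool's z in degrees. A call has 1 to 12 rows; each row is the pose to reach, as a shift and turn from the pose commanded when the call began, along the tool's axes at that moment; what a row does not reach only later rows make up. A row lasts 1/10 s, in which the tool goes at most 50 mm and 8.59 degrees, less where a joint would pass 70% of its speed; a pose out of reach is approached as far as the arm can. A call with a gripper value outside its range is refused whole. The fingers move at their own pace and stop on an object; FORCE is the grip in N (left out, the last holds). Time passes only in rows, so rows that repeat a pose let the fingers close. It gives the time, the measured TCP pose, the force, the opening and the grip force at its end, in the units of the state.
- status.get_obs(): the state, without advancing time (a new reading comes with each control period).
- optics.capture(name): name is "scene" or "top" or "wrist"; returns the picture (420x560x3 uint8, red, green, blue); there is no depth.
- optics.get_calibration(name): a dict with "intrinsics" (3x3 intrinsics, pixels), "cam_to_world" (4x4, takes a point from camera to world coordinates). Camera axes: x right, y down, z forward; pixel columns grow to the right and rows downward; lengths in m; the calibration is good to about 2 mm. The wrist camera is an equidistant fisheye: a pixel r from the principal point sees the ray r / f radians off the axis. A picture is of the moment at which its call begins: read the wrist's pose just before it. get_calibration takes no time and is no camera call; for the wrist camera it gives the pose at the moment of the call.
- workorder.sign_off(): hands the job in; it is judged then, once.
Trained networks look in the newest picture that a camera, given by its name, has taken for a name from the list of things; names that differ only in an ending like _2 or _b are one class to them, and where a whole thing is asked for, a point or a joint stands for the part that bears it (a point fixed in the world has none). Each returns a list of dicts, best first, with "confidence" (0 to 1); they miss things now and then, are a little off and sometimes report something else, mostly with a low value. They report only what shows in the picture. A call takes as long as a camera call. They do not tell look-alikes from the thing itself.
- find_in(name, camera): "box" ([centre column, centre row, width, height] in pixels, round what is visible of it).
- spot_point(name, camera): "pixel" ([row, column] in pixels: a listed point, or the origin of a listed thing).
The state is a dict: "t": time; "joints": joint angles; "joint_vel": joint speeds; "tau": joint torques, N m; "tcp_pos": TCP position; "eef_rot": TCP orientation; "force": force on the tool from outside, world axes, zero at the start; "ft_torque": the same for the moment, N m; "width": finger opening in m; "grasp_force": force on a finger pad.
Only numpy, scipy, OpenCV 4.12 (cv2) and the standard library are available. Lean on these libraries where they do the work, as an engineer would, in place of code of your own. Each camera call takes 0.05 s, during which the arm holds its last target. There are 200 camera calls.

## Working session

There is one attempt and no reset: what is moved stays moved. The work goes in short steps, Python scripts to look and compute and a shell command to move; the robot and the scene stay as the last step left them, time stands still between calls to the robot, and variables do not carry over. Pictures are saved under pics/ and viewed, at most 10 in all, crops included, and the job is handed in when it is done.

```bash
mkdir -p pics; cat > h.py <<'E'
import numpy as np, cv2
from rig import status, optics, workorder, find_in, spot_point, env
def ray(cam,row,col,cal=None):
    c=cal or optics.get_calibration(cam); K=np.array(c["intrinsics"]); T=np.array(c["cam_to_world"])
    x=(col-K[0,2])/K[0,0]; y=(row-K[1,2])/K[1,1]
    if cam=="wrist":
        r=np.hypot(x,y); d=np.array([np.sin(r)*x/r,np.sin(r)*y/r,np.cos(r)]) if r>0 else np.array([0,0,1.])
    else: d=np.array([x,y,1.])
    d=T[:3,:3]@d; return T[:3,3],d/np.linalg.norm(d)
def atz(cam,row,col,z,cal=None):
    o,d=ray(cam,row,col,cal); return o+d*(z-o[2])/d[2]
def tri(rays):
    A=0;b=0
    for o,d in rays:
        P=np.eye(3)-np.outer(d,d); A=A+P; b=b+P@o
    p=np.linalg.solve(A,b)
    return p,[np.linalg.norm((np.eye(3)-np.outer(d,d))@(p-o)) for o,d in rays]
def snap(cam,fn):
    im=optics.capture(cam); cv2.imwrite("pics/"+fn,im[:,:,::-1]); return im
E
python3 - <<'E'
from h import *
np.set_printoptions(precision=4,suppress=True)
ims=[]
for c in("scene","top"):
    ims.append(snap(c,c+"0.png"))
    for n,z in(("silver_centre",.039),("hook_seat",.19),("stand",0)):
        for r in spot_point(n,c)[:5]: print(c,n,np.round(r["pixel"],1),round(r["confidence"],2),atz(c,*r["pixel"],z))
    for r in find_in("silver_centre",c)[:6]: print(c,"box",np.round(r["box"],1),round(r["confidence"],2))
o=status.get_obs();print(o["t"],o["tcp_pos"],o["eef_rot"],o["width"],o["force"])
E
```

```text
scene silver_centre [213.8 316.9] 0.84 [0.4476 0.0174 0.039 ]
scene silver_centre [255.3 214.8] 0.75 [ 0.6763 -0.0174  0.039 ]
scene silver_centre [208.3 246.6] 0.65 [ 0.5617 -0.0809  0.039 ]
scene hook_seat [284.  338.6] 0.62 [0.5843 0.2248 0.19  ]
scene stand [362. 361.] 0.57 [0.568  0.2994 0.    ]
scene box [315.6 214.6  35.5  38.5] 0.94
scene box [249.  209.4  23.   30. ] 0.87
scene box [216.8 254.6  14.1  33.9] 0.79
scene box [265.4 247.8  13.9  42.5] 0.57
top silver_centre [173.5 319.7] 0.68 [ 0.6715 -0.0239  0.039 ]
top silver_centre [228.6 347.1] 0.64 [ 0.5589 -0.0804  0.039 ]
top silver_centre [215.3 295.8] 0.59 [0.5843 0.0238 0.039 ]
top silver_centre [281.2 297.8] 0.59 [0.4514 0.0177 0.039 ]
top stand [220.4 168. ] 0.69 [0.5733 0.2961 0.    ]
top box [298.  282.8  36.7  24.1] 0.89
top box [295.8 215.2  35.   21.7] 0.75
top box [167.6 208.9  49.5  19.1] 0.66
top box [317.1 174.7  30.9  20. ] 0.54
top box [344.  228.6   6.   31.3] 0.49
0.5 [ 0.2421 -0.63    0.2392] [-3.0887 -0.5729  0.    ] 0.08565470010419704 [ 0.7899 -0.9051 -0.6964]
```

View pics/scene0.png

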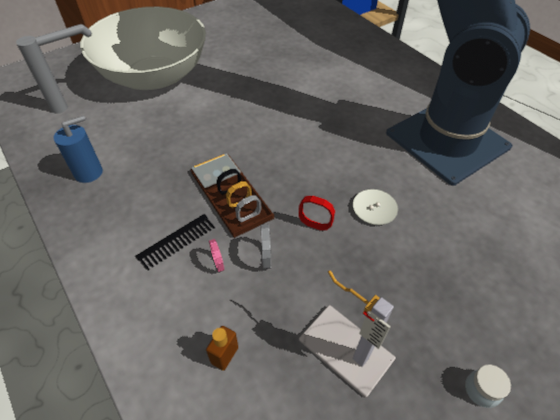

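View pics/top0.png

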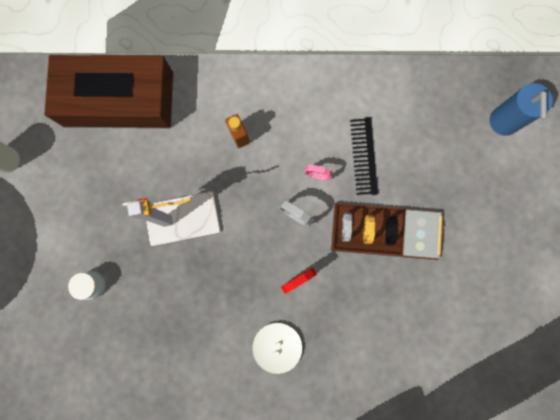

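Scene view: a silver band stands in the tray (scene 249,209; top 347,228), next to the gold and black ones. Four things look like it:
- the silver one in the tray
- a loose grey one (scene 265,248; top 296,213)
- pink (scene 217,255)
- red (scene 316,213)

Pink and red are excluded. Of the two left, the one in the slot should be the smaller. I'll confirm that in one enlarged crop and measure yaws in the same step.

```bash
python3 - <<'E'
from h import *
np.set_printoptions(precision=4,suppress=True)
s=cv2.imread("pics/scene0.png");t=cv2.imread("pics/top0.png")
a=cv2.resize(s[150:280,190:320],(390,390),interpolation=cv2.INTER_CUBIC)
b=cv2.resize(t[150:280,120:250],(390,390),interpolation=cv2.INTER_CUBIC)
c=cv2.resize(t[190:255,270:400],(390,195),interpolation=cv2.INTER_CUBIC)
d=cv2.resize(s[260:400,290:405],(320,390),interpolation=cv2.INTER_CUBIC)[:195]
d=cv2.resize(s[265:330,320:400],(390,195),interpolation=cv2.INTER_CUBIC)
cv2.imwrite("pics/crop.png",np.vstack([np.hstack([a,b]),np.hstack([c,d])]))
S=ray("scene",213.8,316.9)
print("tray silver tri",tri([ray("scene",208.3,246.6),ray("top",228.6,347.1)]))
print("tray corners",[atz("top",r,c,.016)[:2] for r,c in((202,335),(207,443),(259,440),(251,332))])
print("foot corners",[atz("top",r,c,.012)[:2] for r,c in((212,147),(192,213),(234,220),(244,152))])
E
```

```text
tray silver tri (array([ 0.5601, -0.0814,  0.0371]), [np.float64(0.001242901885246341), np.float64(0.0012429018852463775)])
tray corners [array([ 0.6163, -0.0578]), array([ 0.6093, -0.2809]), array([ 0.5018, -0.2728]), array([ 0.514 , -0.0523])]
foot corners [array([0.5893, 0.3384]), array([0.6342, 0.1996]), array([0.5453, 0.1817]), array([0.5218, 0.3244])]
```

View pics/crop.png

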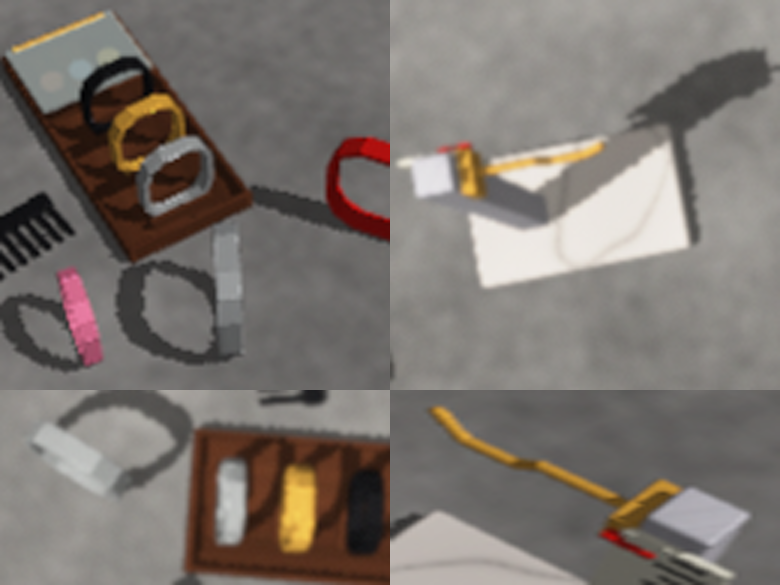

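The crop shows the tray's silver band (crop 175,180) clearly smaller than the loose grey one (225,290). The one in the slot is meant. Setting out to a point above it.

```bash
python3 -m inch '[[1,[494,-398,30],-66.5],[1,[494,-398,30],-66.5],[1,[494,-398,30],-66.5],[1,[494,-398,30],-66.5],[1,[494,-398,30],-66.5],[1,[494,-398,30],-66.5],[1,[494,-398,30],-66.5],[1,[494,-398,30],-66.5],[1,[494,-398,30],-66.5],[1,[494,-398,30],-66.5],[1,[494,-398,30],-66.5],[1,[494,-398,30],-66.5]]' 30
```

```text
t: 1.7
tcp_pos: [0.5437, -0.1101, 0.2112]
eef_rot: [2.269, 2.172, 0.0]
force: [0.9, -0.4, -0.1]
width: 0.0852
grasp_force: 0.0
```

```bash
python3 -m inch '[[1,[0,0,0],0],[1,[0,0,0],0],[1,[0,0,0],0]]'; python3 - <<'E'
from h import *
np.set_printoptions(precision=4,suppress=True)
cal=optics.get_calibration("wrist"); snap("wrist","w1.png")
o=status.get_obs();print(o["tcp_pos"],o["force"],cal["cam_to_world"])
for r in spot_point("silver_centre","wrist")[:5]: print(np.round(r["pixel"],1),round(r["confidence"],2),atz("wrist",*r["pixel"],.039,cal))
for r in find_in("silver_centre","wrist")[:5]: print(np.round(r["box"],1),round(r["confidence"],2))
E
```

```text
t: 2.0
tcp_pos: [0.5424, -0.113, 0.2109]
eef_rot: [2.27, 2.171, -0.001]
force: [-0.4, -0.7, -0.0]
width: 0.0852
grasp_force: 0.0
[ 0.5423 -0.1134  0.211 ] [ 0.0483 -0.0898 -0.1057] [[ 0.999  -0.042  -0.0123  0.5468]
 [-0.0437 -0.9627 -0.2671 -0.0448]
 [-0.0007  0.2674 -0.9636  0.3457]
 [ 0.      0.      0.      1.    ]]
[ 67.9 183.8] 0.75 [0.4562 0.017  0.039 ]
[100.6 409.7] 0.69 [ 0.6731 -0.0224  0.039 ]
[154.5 299.2] 0.64 [ 0.5623 -0.0742  0.039 ]
[177.8  67.3  65.7  69.8] 0.86
[323.6  48.1  54.2  74.7] 0.79
[409.5  98.   37.4  62.2] 0.78
[302.4 161.3  60.5  21.6] 0.57
```

View pics/w1.png

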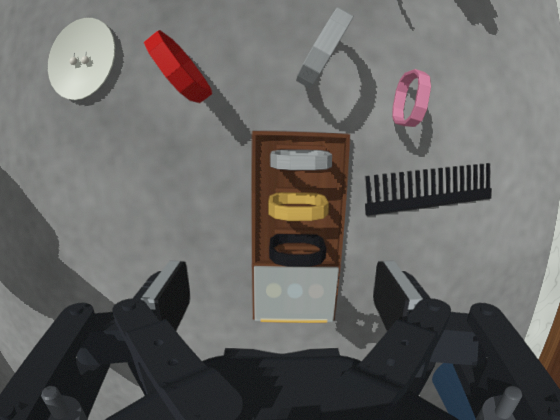

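```bash
python3 - <<'E'
from h import *
np.set_printoptions(precision=4,suppress=True)
im=cv2.imread("pics/w1.png")
cv2.imwrite("pics/w1c.png",cv2.resize(im[125:275,240:360],(640,800),interpolation=cv2.INTER_CUBIC)[:600])
for r,c in((161,301),(152,272),(166,272),(152,330),(166,330),(206,298)): print(r,c,atz("wrist",r,c,.039),atz("wrist",r,c,.072))
# forward projection of predicted bangle
cal=optics.get_calibration("wrist");T=np.linalg.inv(np.array(cal["cam_to_world"]));K=np.array(cal["intrinsics"])
for yc in(-.075,-.0814):
  for dy in(-.006,.006):
    for z in(.006,.039,.072):
      p=T@np.array([.56,yc+dy,z,1]);r=np.hypot(p[0],p[1]);th=np.arctan2(r,p[2]);print(yc,dy,z,"row",K[1,2]+K[1,1]*th*p[1]/r,"col",K[0,2]+K[0,0]*th*p[0]/r)
E
```

```text
161 301 [ 0.5639 -0.0808  0.039 ] [ 0.562 -0.077  0.072]
152 272 [ 0.5369 -0.0711  0.039 ] [ 0.5379 -0.0683  0.072 ]
166 272 [ 0.5362 -0.0844  0.039 ] [ 0.5373 -0.0802  0.072 ]
152 330 [ 0.5918 -0.0731  0.039 ] [ 0.5869 -0.0701  0.072 ]
166 330 [ 0.5915 -0.0866  0.039 ] [ 0.5867 -0.0822  0.072 ]
206 298 [ 0.5595 -0.1247  0.039 ] [ 0.5581 -0.1162  0.072 ]
-0.075 -0.006 0.006 row 157.74351632949868 col 295.451978687492
-0.075 -0.006 0.039 row 161.32183589266063 col 296.93991593795096
-0.075 -0.006 0.072 row 165.74943177676926 col 298.77618346984985
-0.075 0.006 0.006 row 146.3625081894918 col 295.0075825479465
-0.075 0.006 0.039 row 148.73964187675017 col 296.46067441000656
-0.075 0.006 0.072 row 151.68623038 col 298.2582101641297
-0.0814 -0.006 0.006 row 163.78126792835602 col 295.6823119053449
-0.0814 -0.006 0.039 row 167.98890694068336 col 297.1867149878544
-0.0814 -0.006 0.072 row 173.18910308078523 col 299.04048949668214
-0.0814 0.006 0.006 row 152.4410350396294 col 295.2465968209658
-0.0814 0.006 0.039 row 155.46186288183833 col 296.7189122379932
-0.0814 0.006 0.072 row 159.20300603251036 col 298.5380590269808
```

View pics/w1c.png

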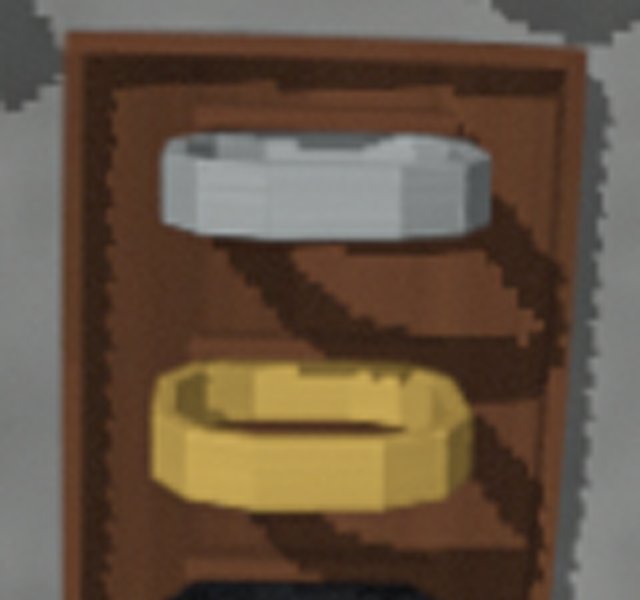

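The wrist view shows the tray silver band at crop (326,195), which gives a centre near (0.562, -0.079). The gold one is about 45 mm beyond it, as expected. Descending.

```bash
python3 -m inch '[[1,[35,18,0],1.5],[1,[35,18,30],1.5],[1,[35,18,75],1.5],[1,[35,18,115],1.5],[1,[35,18,145],1.5],[1,[35,18,165],1.5],[1,[35,18,178],1.5],[1,[35,18,181],1.5],[1,[35,18,181],1.5],[1,[35,18,181],1.5]]' 30
```

```text
t: 3.15
tcp_pos: [0.5631, -0.0778, 0.031]
eef_rot: [2.297, 2.142, 0.002]
force: [-0.3, -0.4, -0.7]
width: 0.0855
grasp_force: 0.0
```

```bash
python3 -m inch '[[-0.2,[0,0,0],0],[-0.2,[0,0,0],0],[-0.2,[0,0,0],0],[-0.2,[0,0,0],0],[-0.2,[0,0,0],0],[-0.2,[0,0,0],0],[-0.2,[0,0,0],0],[-0.2,[0,0,0],0]]' 30
```

```text
t: 3.95
tcp_pos: [0.5627, -0.0776, 0.0309]
eef_rot: [2.297, 2.142, 0.001]
force: [-1.6, -0.2, 8.1]
width: 0.0552
grasp_force: 30.6
```

```bash
python3 -m inch '[[-0.2,[0,0,-10],0],[-0.2,[0,0,-40],0],[-0.2,[0,0,-85],0],[-0.2,[0,0,-130],0],[-0.2,[25,2,-165],0],[-0.2,[65,6,-175],-4],[-0.2,[110,10,-175],-8],[-0.2,[155,14,-175],-12],[-0.2,[195,17,-175],-15],[-0.2,[215,19,-175],-15],[-0.2,[215,19,-175],-15],[-0.2,[215,19,-175],-15]]' 30; python3 - <<'E'
from h import *
np.set_printoptions(precision=4,suppress=True)
cal=optics.get_calibration("wrist"); snap("wrist","w2.png")
o=status.get_obs();print(o["tcp_pos"],o["eef_rot"],o["force"],o["width"],o["grasp_force"])
for n,z in(("hook_seat",.19),("stand",0),("silver_centre",.2)):
  for r in spot_point(n,"wrist")[:3]: print(n,np.round(r["pixel"],1),round(r["confidence"],2),atz("wrist",*r["pixel"],z,cal))
for c in("scene","top"):
  snap(c,c+"2.png")
  for n,z in(("hook_seat",.19),):
    for r in spot_point(n,c)[:3]: print(c,n,np.round(r["pixel"],1),round(r["confidence"],2),atz(c,*r["pixel"],z))
E
```

```text
t: 5.15
tcp_pos: [0.596, 0.1355, 0.2053]
eef_rot: [1.997, 2.425, -0.001]
force: [0.6, -0.8, -0.7]
width: 0.0554
grasp_force: 32.4
[0.5961 0.1344 0.2052] [ 1.9986  2.4231 -0.0013] [ 0.2852 -0.2849 -0.9493] 0.05540303962464837 32.4028615700081
stand [ 36.8 287.3] 0.76 [0.5724 0.2956 0.    ]
silver_centre [278.9 129.7] 0.97 [0.5211 0.1135 0.2   ]
silver_centre [298.4 250.4] 0.65 [0.5854 0.1177 0.2   ]
silver_centre [336.3 322.2] 0.57 [0.6265 0.1012 0.2   ]
scene hook_seat [281.4 338.1] 0.74 [0.5821 0.221  0.19  ]
```

View pics/w2.png

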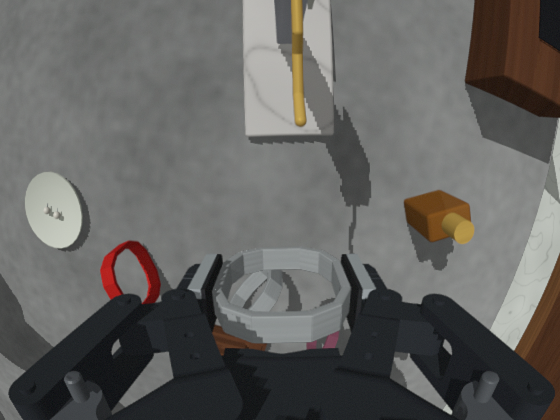

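The wrist view shows the bangle held level between the pads. The hook arm runs down the picture from (row 0, col 297) to its upturned tip at (row 120, col 300), nearly in line with the tool.

```bash
python3 - <<'E'
from h import *
np.set_printoptions(precision=4,suppress=True)
cal=optics.get_calibration("wrist")
o=status.get_obs();t=np.array(o["tcp_pos"]);print(t,o["eef_rot"])
from scipy.spatial.transform import Rotation as R
M=R.from_rotvec(o["eef_rot"]).as_matrix()
im=cv2.imread("pics/w2.png").astype(int)
b,g,r=im[...,0],im[...,1],im[...,2]
m=(r-b>70)&(r>110); m[:, :280]=0; m[:,320:]=0; m[130:]=0
tip=None
for row in range(0,130,8)if 0 else [0,10,20,30,40,50,60,70,80,90,100,105,110,115,118,120,122,124,126]:
    c=np.flatnonzero(m[row])
    if len(c):
        p=atz("wrist",row,c.mean(),.198,cal); q=M.T@(p-t)
        print(row,c.min(),c.max(),"tool xy mm @z.198",q[:2]*1000, "@.2065",(M.T@(atz("wrist",row,c.mean(),.2065,cal)-t))[:2]*1000,"@.19",(M.T@(atz("wrist",row,c.mean(),.19,cal)-t))[:2]*1000)
for p in((.5724,.2956),(.582,.221),(.584,.2248)): print("st/seat in tool",(M.T@(np.array([*p,.19])-t))[:2]*1000)
for row,c in((20,297),(121,300)):print(atz("wrist",row,c,.198,cal))
for row,cL,cR in((40,244.5,332.5),(125,247,332.5)):print((M.T@(atz("wrist",row,cL,.012,cal)-t))[:2]*1000,(M.T@(atz("wrist",row,cR,.012,cal)-t))[:2]*1000)
E
```

```text
[0.5963 0.1349 0.205 ] [ 1.9991  2.4233 -0.0001]
0 291 301 tool xy mm @z.198 [125.0077   7.7918] @.2065 [121.5838   7.4062] @.19 [128.2302   8.1547]
10 292 301 tool xy mm @z.198 [119.9995   7.9817] @.2065 [116.8757   7.5847] @.19 [122.9396   8.3553]
20 292 301 tool xy mm @z.198 [115.0984   7.9572] @.2065 [112.2682   7.5617] @.19 [117.7622   8.3294]
30 292 301 tool xy mm @z.198 [110.2967   7.9374] @.2065 [107.7541   7.5431] @.19 [112.6897   8.3085]
40 293 296 tool xy mm @z.198 [105.5679   7.0593] @.2065 [103.3086   6.7176] @.19 [107.6943   7.3809]
50 292 297 tool xy mm @z.198 [100.931    7.0506] @.2065 [98.9494  6.7094] @.19 [102.7959   7.3717]
60 292 301 tool xy mm @z.198 [96.3728  7.9051] @.2065 [94.6643  7.5127] @.19 [97.9807  8.2744]
70 293 302 tool xy mm @z.198 [91.8636  8.3324] @.2065 [90.4253  7.9145] @.19 [93.2173  8.7258]
80 293 302 tool xy mm @z.198 [87.3942  8.3343] @.2065 [86.2236  7.9162] @.19 [88.4959  8.7278]
90 293 302 tool xy mm @z.198 [82.9624  8.3406] @.2065 [82.0573  7.9221] @.19 [83.8142  8.7344]
100 294 303 tool xy mm @z.198 [78.5649  8.7813] @.2065 [77.9233  8.3
[... 227 characters left out ...]
 304 tool xy mm @z.198 [72.0004  9.2379] @.2065 [71.752   8.7657] @.19 [72.2342  9.6823]
118 295 305 tool xy mm @z.198 [70.6919  9.4604] @.2065 [70.5219  8.9748] @.19 [70.8519  9.9174]
120 295 305 tool xy mm @z.198 [69.8181  9.4652] @.2065 [69.7004  8.9793] @.19 [69.9288  9.9224]
122 296 304 tool xy mm @z.198 [68.9444  9.4701] @.2065 [68.8791  8.984 ] @.19 [69.0059  9.9277]
124 297 302 tool xy mm @z.198 [68.0684  9.2591] @.2065 [68.0556  8.7857] @.19 [68.0805  9.7048]
st/seat in tool [162.2844   7.0428]
st/seat in tool [87.2198  2.2865]
st/seat in tool [90.5703  4.9724]
[0.5825 0.2495 0.198 ]
[0.5924 0.2049 0.198 ]
[155.6113 -35.3819] [156.4164  52.7663]
[ 67.5214 -32.8177] [68.0044 52.8958]
```

Seat is about 92 mm ahead and 8 mm to the side, and the stand estimate agrees. Lower 15 mm, thread the hook through the hole, then check.

```bash
python3 -m inch '[[-0.2,[0,8,10],-1.2],[-0.2,[10,8,15],-1.2],[-0.2,[25,8,15],-1.2],[-0.2,[40,8,15],-1.2],[-0.2,[55,8,15],-1.2],[-0.2,[70,8,15],-1.2],[-0.2,[82,8,15],-1.2],[-0.2,[90,8,15],-1.2],[-0.2,[93,8,15],-1.2],[-0.2,[93,8,15],-1.2],[-0.2,[93,8,15],-1.2]]' 30; python3 - <<'E'
from h import *
np.set_printoptions(precision=4,suppress=True)
w=snap("wrist","w3.png"); o=status.get_obs();print(o["tcp_pos"],o["force"])
s=snap("scene","s3.png");t=snap("top","t3.png")
for r in spot_point("silver_centre","scene")[:4]: print(r)
for r in spot_point("hook_seat","scene")[:2]: print(r)
a=cv2.resize(s[230:350,270:410],(420,360),interpolation=cv2.INTER_CUBIC)
b=cv2.resize(w[130:400,160:430],(360,360),interpolation=cv2.INTER_CUBIC)
cv2.imwrite("pics/c3.png",np.hstack([a,b])[:,:,::-1])
E
```

```text
t: 6.65
tcp_pos: [0.5866, 0.2276, 0.1899]
eef_rot: [1.973, 2.444, -0.001]
force: [0.1, -0.4, -2.3]
width: 0.0553
grasp_force: 32.4
[0.5867 0.2275 0.1899] [ 0.0645 -0.4135 -1.8128]
{'pixel': [212.7, 317.4], 'confidence': 0.95}
{'pixel': [283.4, 342.1], 'confidence': 0.74}
{'pixel': [251.6, 217.7], 'confidence': 0.67}
{'pixel': [285.0, 336.9], 'confidence': 0.72}
```

View pics/c3.png

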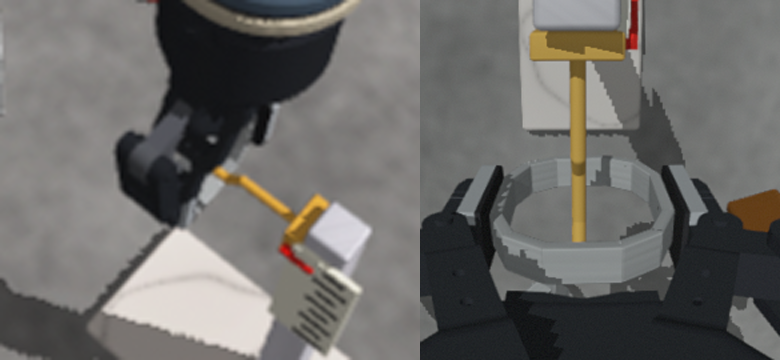

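The wrist view confirms the bar passes under the upper band, with the tip threaded through. The bangle sits about 2 mm to the right of the bar. Lowering slowly to about 13 mm of dip.

```bash
python3 -m inch '[[-0.2,[0,-2,10],0],[-0.2,[0,-2,20],0],[-0.2,[0,-2,27],0],[-0.2,[0,-2,30],0],[-0.2,[0,-2,32],0],[-0.2,[0,-2,34],0],[-0.2,[0,-2,36],0],[-0.2,[0,-2,38],0],[-0.2,[0,-2,40],0],[-0.2,[0,-2,42],0],[-0.2,[0,-2,44],0],[-0.2,[0,-2,46],0]]' 30; python3 - <<'E'
from h import *
np.set_printoptions(precision=4,suppress=True)
w=snap("wrist","w4.png"); o=status.get_obs();print(o["tcp_pos"],o["force"])
s=snap("scene","s4.png");t=snap("top","t4.png")
s3=cv2.imread("pics/s3.png")[:,:,::-1]
a=cv2.resize(s3[260:350,330:410],(320,360),interpolation=cv2.INTER_CUBIC)
c=cv2.resize(s[260:350,330:410],(320,360),interpolation=cv2.INTER_CUBIC)
cv2.imwrite("pics/c4.png",np.hstack([a,c])[:,:,::-1])
# pointer motion: red pixels
for im in (s3,s):
    q=im.astype(int); m=(q[...,0]-q[...,1]>80)&(q[...,0]-q[...,2]>80); m[:260]=0; m[:,:340]=0
    print(np.argwhere(m).mean(0), m.sum())
def uv(p):
    c=optics.get_calibration("scene");q=np.linalg.inv(np.array(c["cam_to_world"]))@np.array([*p,1]);u=np.array(c["intrinsics"])@(q[:3]/q[2]);return u[1],u[0]
print([uv((.59,.285,z)) for z in(.20,.19,.18,.17)])
E
```

```text
t: 8.1
tcp_pos: [0.5846, 0.2281, 0.1439]
eef_rot: [1.972, 2.445, 0.001]
force: [0.7, -0.0, -1.1]
width: 0.0559
grasp_force: 32.5
[0.5843 0.228  0.1435] [ 0.2559 -0.0079  0.3599]
[315.6087 367.5652] 23
[318.4375 365.6875] 16
[(np.float64(314.08251000358047), np.float64(364.11902314369485)), (np.float64(317.0989203077345), np.float64(363.00376987242026)), (np.float64(320.0387340735723), np.float64(361.91683653487877)), (np.float64(322.90483227789156), np.float64(360.85715795144483))]
```

View pics/c4.png

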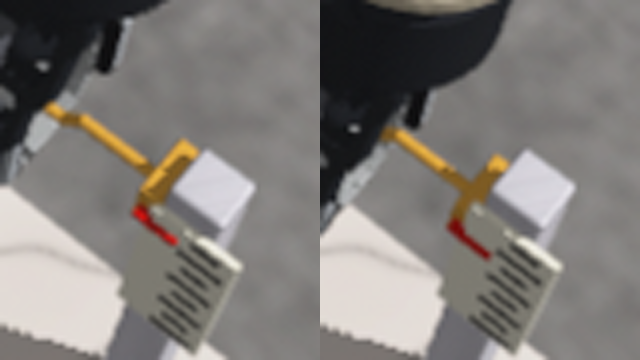

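The pointer dropped about 10 mm between frames (left to right), so the hook carries most of the weight well short of its stop. Lower 3 mm more and release.

```bash
python3 -m inch '[[-0.2,[0,0,1.5],0],[-0.2,[0,0,3],0],[-0.2,[0,0,3],0],[0.4,[0,0,3],0],[0.6,[0,0,3],0],[0.8,[0,0,3],0],[0.9,[0,0,3],0],[1,[0,0,3],0],[1,[0,0,3],0],[1,[0,0,3],0]]' 20; python3 - <<'E'
from h import *
w=snap("wrist","w5.png");s=snap("scene","s5.png")
a=cv2.resize(s[240:350,300:410],(360,360),interpolation=cv2.INTER_CUBIC)
b=cv2.resize(w[130:400,160:430],(360,360),interpolation=cv2.INTER_CUBIC)
cv2.imwrite("pics/c5.png",np.hstack([a,b])[:,:,::-1])
q=s.astype(int); m=(q[...,0]-q[...,1]>80)&(q[...,0]-q[...,2]>80); m[:260]=0; m[:,:340]=0
print(np.argwhere(m).mean(0), m.sum())
E
```

```text
t: 9.25
tcp_pos: [0.5844, 0.228, 0.141]
eef_rot: [1.973, 2.445, 0.0]
force: [-0.3, 0.2, 0.6]
width: 0.0853
grasp_force: 0.0
[318.92857143 365.85714286] 14
```

View pics/c5.png

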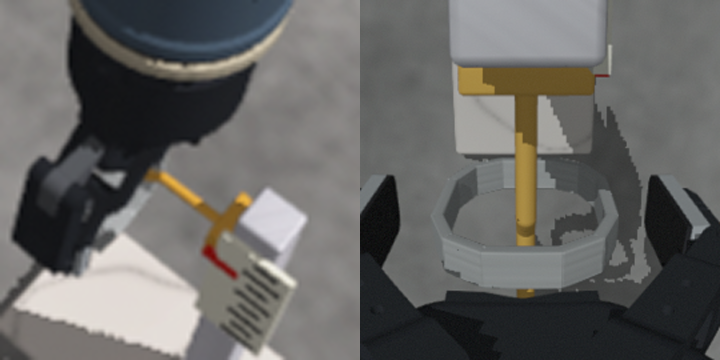

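Fingers are open and clear on both sides. The bangle hangs on the bar with the hook dipped about 11 mm. Retreating straight up, then letting it settle.

```bash
python3 -m inch '[[1,[0,0,0],0],[1,[0,0,-6],0],[1,[0,0,-18],0],[1,[0,0,-38],0],[1,[0,0,-65],0],[1,[0,0,-100],0],[1,[0,0,-130],0],[1,[-40,0,-140],0],[1,[-85,0,-140],0],[1,[-120,0,-140],0],[1,[-120,0,-140],0],[1,[-120,0,-140],0]]'; python3 -m inch '[[1,[0,0,0],0],[1,[0,0,0],0],[1,[0,0,0],0],[1,[0,0,0],0],[1,[0,0,0],0],[1,[0,0,0],0],[1,[0,0,0],0],[1,[0,0,0],0],[1,[0,0,0],0],[1,[0,0,0],0],[1,[0,0,0],0],[1,[0,0,0],0]]'; python3 - <<'E'
from h import *
for i in range(3):
    w=snap("wrist","w6.png");s=snap("scene",f"s6.png")
    q=s.astype(int); m=(q[...,0]-q[...,1]>80)&(q[...,0]-q[...,2]>80); m[:260]=0; m[:,:340]=0
    print(np.argwhere(m).mean(0), m.sum())
a=cv2.resize(s[240:350,290:400],(360,360),interpolation=cv2.INTER_CUBIC)
b=cv2.resize(w[0:270,160:430],(360,360),interpolation=cv2.INTER_CUBIC)
cv2.imwrite("pics/c6.png",np.hstack([a,b])[:,:,::-1])
E
```

```text
t: 10.55
tcp_pos: [0.61, 0.1099, 0.282]
eef_rot: [1.975, 2.443, 0.001]
force: [0.0, 1.2, -0.1]
width: 0.0856
grasp_force: 0.0
t: 11.75
tcp_pos: [0.6098, 0.1107, 0.281]
eef_rot: [1.972, 2.445, 0.0]
force: [-0.3, -0.0, 0.2]
width: 0.0853
grasp_force: 0.0
[318.8 365.8] 10
[318.8 365.8] 10
[318.8 365.8] 10
```

View pics/c6.png

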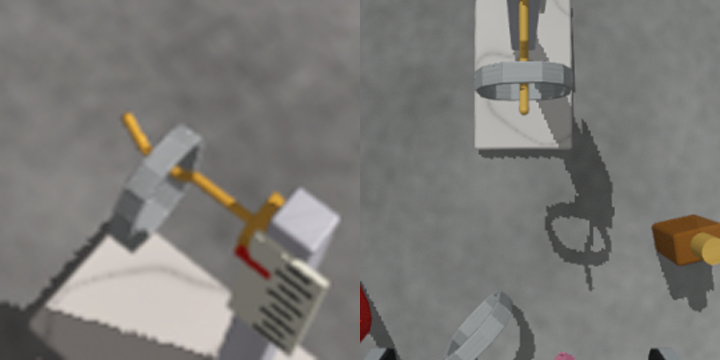

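The bangle hangs free on the hook at crop (160,185). The pointer is unchanged across three frames. One more short wait, then hand in.

```bash
python3 -m inch '[[1,[0,0,0],0],[1,[0,0,0],0],[1,[0,0,0],0],[1,[0,0,0],0],[1,[0,0,0],0],[1,[0,0,0],0],[1,[0,0,0],0],[1,[0,0,0],0],[1,[0,0,0],0],[1,[0,0,0],0],[1,[0,0,0],0],[1,[0,0,0],0]]' && python3 -c "
from rig import workorder; print(workorder.sign_off())"
```

```text
t: 13.25
tcp_pos: [0.6098, 0.1107, 0.281]
eef_rot: [-1.972, -2.445, 0.0]
force: [-0.2, 0.7, -0.7]
width: 0.0856
grasp_force: 0.0
the job is handed in; nothing more can be done
None
```

The silver bangle from the tray hangs free and still on the brass hook, dipped about 11 mm of its 40 mm travel; I handed the job in at about 13 s with the arm clear (no verdict was returned).

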